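Arm the parrot's foraging turntable

ROBOT

A 7-joint arm with a two-finger parallel gripper is mounted at the origin on the work surface. World frame = base frame: x ahead of the robot, y to its left, z up, the work surface at z = 0. Lengths are in m, angles in rad, forces in N, time in s.
With the tool pointing down it reaches from about 0.4 to 0.75 m from the base axis. Payload 19.5 kg.
Tool frame: the origin (TCP) lies at the very end of the fingers, on their centre line; the grasp point (between the pads) lies 19 mm behind it; z points along the fingers, y is the line along which they close (so a half turn about z gives the same grasp; the last joint's range is limited). The gripper opens to 85 mm and grips with 20 to 120 N. Pads are 22 mm wide; open, the fingers measure 114 mm over their backs; the gripper's body (76 mm by 85 mm) begins 54 mm behind the grasp point. The pads swing forward as they close: fully open they stand 13 mm farther back than shut.
Start: joints at [-1.218, 0.707, -0.028, 1.485, 0.022, 0.951, -0.075], TCP at [0.221, 0.531, 0.231] pointing down, gripper open.
Joint ranges: [-2.71, 2.71], [-0.32, 2.16], [-1.57, 1.52], [0, 2.45], [-1.46, 4.6], [0, 2.02], [-2.83, 2.83]. Speed limits (rad/s): [1.89, 1.89, 2.57, 2.57, 3.01, 3.01, 3.01].

INTERFACE

Orientations are given as a rotation vector (axis times angle).
In Python, from bench import telemetry, cams, ctrl gives the robot as it stands.
- The arm moves only by the tool move_arm, never from a script. Its argument "steps" is one flat list of numbers, 4 for each row, row after row: the shift along the world's x, y, z as a fraction of full scale, then the turn about the world's z as a fraction of full scale. In form: [tx, ty, tz, yaw, tx, ty, tz, yaw, ...]. A call has 1 to 12 rows; each row is the pose to reach, as a shift and turn from the pose commanded when the call began, turning the shorter way round; what a row does not reach only later rows make up. Full scale, the value 1, is 250 mm for a shift and 180 degrees for a turn. A row lasts 1/12 s, in which the tool goes at most 41.7 mm and 7.16 degrees, less where a joint would pass 70% of its speed; a pose out of reach is approached as far as the arm can. A call with a number of a shift or a turn outside -1 to 1 is refused whole. A call with a gripper value outside its range is refused whole. "jaw" is the opening, from 0 (shut) to 1 (fully open), set as the call begins (left out, the last holds). The fingers move at their own pace and stop on an object; "newtons" is the grip in N (left out, the last holds). Time passes only in rows, so rows that repeat a pose let the fingers close. It gives the time, the measured TCP pose, the force, the opening and the grip force at its end, in the units of the state.
- telemetry.get_obs(): the state, without advancing time (a new reading comes with each control period).
- cams.snapshot(name): name is "scene" or "side" or "wrist"; returns the picture (400x640x3 uint8, blue, green, red); there is no depth.
- cams.camera_params(name): a dict with "vertical_fov" (degrees; the focal length in pixels is half the picture's height over the tangent of half this angle, whatever the lens; pixels are square), "cx", "cy" (the principal point, pixels), "pose" (4x4, takes a point from camera to world coordinates); the wrist camera has in their place "tool_from_camera" (4x4, takes a point from camera to tool coordinates, whose origin is the TCP and whose axes are the flange's). Camera axes: x right, y down, z forward; pixel columns grow to the right and rows downward; lengths in m; the calibration is good to about 2 mm. A picture is of the moment at which its call begins: read the wrist's pose just before it. camera_params takes no time and is no camera call.
- ctrl.sign_off(): hands the job in; it is judged then, once.
Trained networks look in the newest picture that a camera, given by its name, has taken for a name from the list of things; names that differ only in an ending like _2 or _b are one class to them, and where a whole thing is asked for, a point or a joint stands for the part that bears it (a point fixed in the world has none). Each returns a list of dicts, best first, with "conf" (0 to 1); they miss things now and then, are a little off and sometimes report something else, mostly with a low value. They report only what shows in the picture. A call takes as long as a camera call. They do not tell look-alikes from the thing itself.
- cams.spot_in(camera, query): "bbox" ([left, top, width, height] in pixels, round what is visible of it).
- cams.trace(camera, query): "region" (400x640 bool, what is visible of it) and "bbox" ([left, top, width, height] in pixels, round what is visible of it).
The state is a dict: "t": time; "joint_positions": joint angles; "joint_vel": joint speeds; "joint_torque": joint torques, N m; "position": TCP position; "tool_rot": TCP orientation; "wrist_force": force on the tool from outside, world axes, zero at the start; "wrist_torque": the same for the moment, N m; "width": opening from 0.0 (shut) to 1.0 (fully open); "grip_force": force on a finger pad.
Only numpy, scipy, OpenCV 4.12 (cv2) and the standard library are available. Lean on these libraries where they do the work, as an engineer would, in place of code of your own. Each camera call takes 0.05 s, during which the arm holds its last target. There are 200 camera calls.

TASK

Arm the parrot's foraging turntable for its afternoon timer at the white control box: press the yellow brake plunger fully down so that it stays down, then push the raised, white-dotted end of the black rocker until it has tipped fully over, then press the green start button fully down, keep it down for a good second and let it come up again. Only push with the fingertips, pick nothing up, and never press the red stop button. Leave the cup on its turntable, the spool, the tin and the purple spinner where they are.

Things in the scene. Friction and masses are not known exactly. Their poses are not given: they have to be found in the camera images.
- console: white-painted birch plywood control box, fixed, 190 x 270 mm and 30 mm high (x, y, z of its own frame); origin at the centre of its underside. The four pods stand on its top in two rows of two, about 80 mm apart, in any order; spool and tin stand on the bare strip along its -y end
- yellow_pod: the brake plunger's fixed round grey housing, 48 mm across, 14 mm high, on the control box; origin at the centre of its underside
- yellow_top (a point): centre of the top face of the yellow brake plunger (28 mm across); moves with it. Up, it is 32 mm above the box top, fully down 22 mm, 8 mm proud of its housing
- yellow (a joint): plunger travel in m: 0 up, 0.010 fully down. Needs about 4 N all the way and stays where it is left (no spring)
- rocker_pod: the rocker's fixed grey housing, 66 x 36 mm and 12 mm high, at any yaw; origin at the centre of its underside on the box top. Its +x axis points to the raised, dotted end of the rocker; the pivot runs along its y axis, 20 mm above the origin
- rocker_dot (a point): centre of the white dot (10 mm across) on the raised half of the black V-shaped rocker (26 mm wide, each half 28 mm long), 21 mm out from the pivot, 7 mm short of the end; moves with the rocker. At joint 0 it lies 19 mm beside the pivot and 29 mm above the box top (that end: 32 mm); fully over, 21 mm beside it and 22 mm above the box top, the dotted half then level
- rocker (a joint): rocker angle in rad: 0 off (dotted end up), 0.36 fully over (dotted end down). Turns against friction of 0.05 N m (about 3 to 5 N pushed down at 20 mm beside the pivot) and stays where it is left
- green_pod: the start button's fixed round grey housing, 48 mm across, 14 mm high, on the control box; origin at the centre of its underside
- green_top (a point): centre of the top face of the green start button (32 mm across); moves with it. Up, it is 28 mm above the box top, fully down 21 mm, 7 mm proud of its housing
- green (a joint): button travel in m: 0 up, 0.007 fully down. Spring: 2 N to start, 6 N fully down; comes up again when let go
- red_top (a point): centre of the top face of the red stop button, same size, height and spring as the green one, in the same kind of housing; not to be pressed
- red (a joint): red button travel in m: 0 up, 0.007 fully down
- cup_rim (a point): centre of the mouth of the orange foraging cup, 66 mm across and 60 mm deep, 84 mm above the shelf; screwed 45 mm off-centre on the white turntable (200 mm across, top 24 mm high), which turns freely by hand; its motor only starts later, by timer
- spool: loose beech spool, 36 mm across, 40 mm high, upright on the control box; origin at the centre of its underside
- tin: loose small aluminium tin with steel lid, 46 mm across, 36 mm high, upright on the control box; origin at the centre of its underside
- spinner: loose toy on the shelf: wooden foot 56 mm across, steel pin, three purple acrylic blades reaching 45 mm from the pin, 58 mm high in all; origin at the centre of its underside
Not all that is in view belongs to the job. There is more than one size of the spinner; the job needs the smaller. Leave any blue look-alike of the tin alone.

How it is judged:
By the outcome, as a careful person would: the job done as asked, in the order asked, and still so for the second after the job is handed in, with the robot touching nothing.
It also fails if it takes over 43 s, if anything falls off the work surface, if the arm or the gripper's body presses on something with over 40 N, if the wrist force passes 120 N, or if a joint passes its speed limit or range.

## Working session

There is one attempt and no reset: what is moved stays moved. The work goes in short steps, Python scripts to look and compute and a tool call to move; the robot and the scene stay as the last step left them, time stands still between calls to the robot, and variables do not carry over. Pictures are saved under pics/ and viewed, at most 10 in all, crops included, and the job is handed in when it is done.

Besides the shell and the picture viewer there is one more tool, called after "Request:" by a JSON object that holds its "fn" and its "kwargs". move_arm: Moves the arm, as the interface text tells. Shift numbers are shares of 250 mm and turn numbers shares of 180 degrees, none past 1 either way. Its arguments: {"type":"object","properties":{"steps":{"type":"array","items":{"type":"number"}},"jaw":{"type":"number"},"newtons":{"type":"number"}},"required":["steps"]}

```bash
mkdir -p pics; cat > h.py <<'E'
import numpy as np,cv2
from bench import telemetry,cams,ctrl
from scipy.spatial.transform import Rotation as R
def pose(cam):
    p=cams.camera_params(cam)
    if 'pose' in p: T=np.array(p['pose'])
    else:
        o=telemetry.get_obs();B=np.eye(4);B[:3,:3]=R.from_rotvec(o['tool_rot']).as_matrix();B[:3,3]=o['position'];T=B@np.array(p['tool_from_camera'])
    return T,200/np.tan(np.radians(p['vertical_fov']/2)),p['cx'],p['cy']
def atz(P,u,v,z):
    T,f,cx,cy=P;d=T[:3,:3]@np.array([(u-cx)/f,(v-cy)/f,1]);c=T[:3,3];return c+d*(z-c[2])/d[2]
def proj(P,X):
    T,f,cx,cy=P;q=T[:3,:3].T@(np.array(X)-T[:3,3]);return q[:2]/q[2]*f+[cx,cy]
E
python3 - <<'E'
from h import *
for c in ['scene','side']:
    P=pose(c);im=cams.snapshot(c);cv2.imwrite(f'pics/{c}0.png',im);print(c,P[0].round(3).tolist(),P[1:])
    for q in ['console','yellow_top','rocker_dot','rocker_pod','green_top','red_top','spool','tin','spinner','cup_rim','yellow_pod','green_pod']:
        print(q,[(np.round(d['bbox']).tolist(),round(d['conf'],2)) for d in cams.spot_in(c,q)[:3]])
print(telemetry.get_obs())
E
```

```text
scene [[-0.749, 0.377, -0.545, 1.184], [0.662, 0.429, -0.614, 0.689], [0.002, -0.821, -0.571, 0.738], [0.0, 0.0, 0.0, 1.0]] (np.float64(430.0618926780524), 323.8160114604537, 207.07854925960055)
console []
yellow_top [([216.0, 160.0, 22.0, 23.0], 0.73), ([345.0, 205.0, 17.0, 10.0], 0.52)]
rocker_dot [([365.0, 219.0, 19.0, 15.0], 0.51), ([341.0, 230.0, 17.0, 12.0], 0.38)]
rocker_pod [([365.0, 218.0, 22.0, 22.0], 0.86), ([218.0, 162.0, 19.0, 19.0], 0.3)]
green_top [([448.0, 282.0, 99.0, 76.0], 0.6)]
red_top []
spool [([301.0, 199.0, 15.0, 15.0], 0.71)]
tin [([324.0, 184.0, 18.0, 24.0], 0.56), ([311.0, 180.0, 13.0, 18.0], 0.5)]
spinner [([245.0, 158.0, 39.0, 37.0], 0.95), ([214.0, 160.0, 28.0, 22.0], 0.61)]
cup_rim [([450.0, 283.0, 99.0, 75.0], 0.79)]
yellow_pod [([344.0, 208.0, 18.0, 16.0], 0.67), ([217.0, 161.0, 20.0, 22.0], 0.59)]
green_pod [([323.0, 216.0, 18.0, 16.0], 0.63), ([344.0, 227.0, 12.0, 16.0], 0.24)]
side [[0.777, -0.394, 0.491, 0.054], [-0.63, -0.471, 0.618, -0.638], [-0.013, -0.789, -0.614, 0.701], [0.0, 0.0, 0.0, 1.0]] (np.float64(398.92122229293614), 310.3472330763237
[... 655 characters left out ...]
'joint_positions': array([-1.21766636,  0.70651666, -0.02761542,  1.48462586,  0.02198546,
        0.95090964, -0.07550205]), 'joint_vel': array([ 0.00098879, -0.00205497,  0.00043506,  0.00017211, -0.00027039,
        0.00063604,  0.00205144]), 'joint_torque': array([ 5.50435761e-04, -8.83005595e+01,  1.23456057e+00, -2.36377484e+01,
        1.71678892e-02,  1.85712634e-03,  1.61568124e-05]), 'position': array([0.22114578, 0.53072574, 0.23125217]), 'tool_rot': array([-6.16194666e-01, -3.08051585e+00,  2.37476228e-04]), 'wrist_force': array([ 0.33859561, -0.41408446, -0.88212112]), 'wrist_torque': array([-0.06966089, -0.03121415,  0.00743896]), 'grip_force': 0.0, 'width': 0.9989185994450099}
```

```bash
python3 - <<'E'
import cv2
a=cv2.imread('pics/scene0.png')[140:300,200:420];b=cv2.imread('pics/side0.png')[150:310,220:440]
cv2.imwrite('pics/c1.png',cv2.resize(a,(792,576),interpolation=2));cv2.imwrite('pics/c2.png',cv2.resize(b,(792,576),interpolation=2))
E
```

```text
(no output)
```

View pics/c1.png

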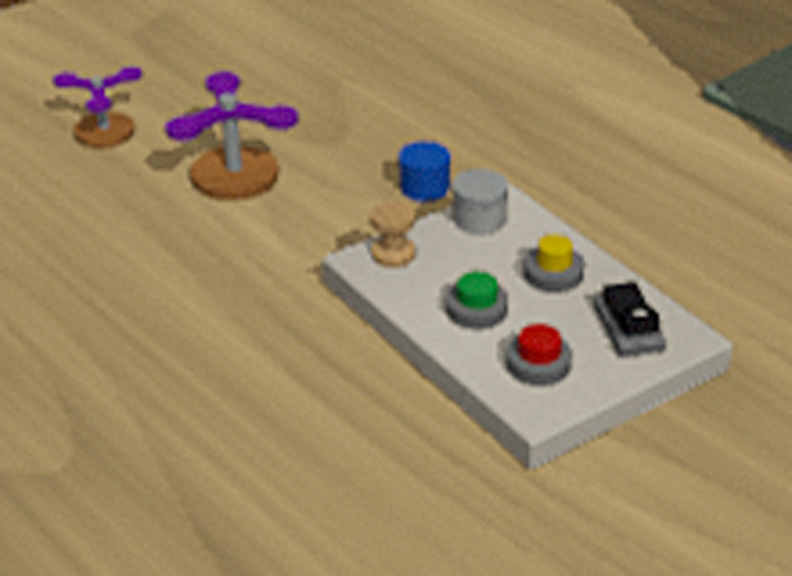

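View pics/c2.png

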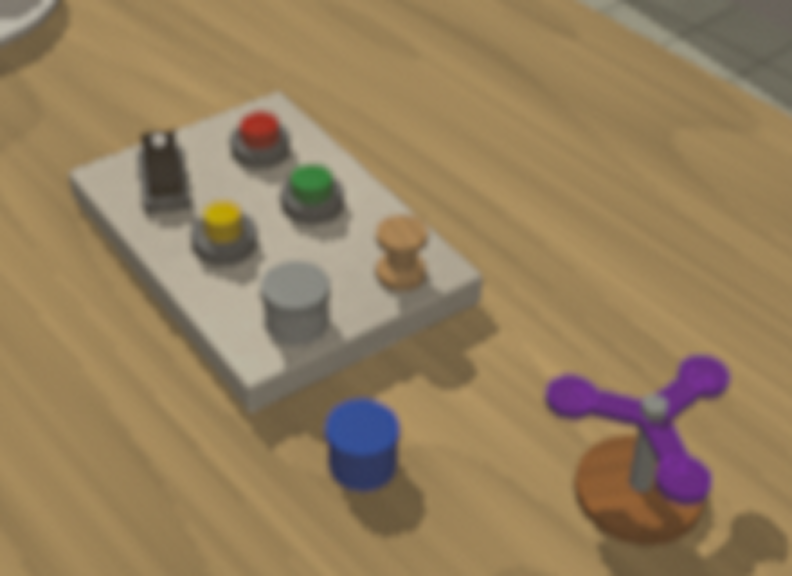

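The pictures agree. In the scene crop, yellow is at (556,243), green at (477,283), red at (541,338) and the dot at (640,313). In the side crop, yellow is at (223,212), green at (312,178), red at (260,123) and the dot at (159,141). The rocker's dotted end points toward the scene camera.

```bash
python3 - <<'E'
from h import *
A,B=pose('scene'),pose('side')
for n,a,b,z in [('y',(556,243),(223,212),.062),('g',(477,282),(312,178),.058),('r',(541,338),(260,123),.058),('dot',(640,313),(159,141),.059),('rockpivot',(626,300),(163,160),.05),('tin',(480,185),(297,283),.066),('spool',(392,215),(402,230),.07),
 ('cornerNear',(530,445),(281,93),.03),('corner2',(730,348),(70,174),.03),('corner3',(323,262),(480,278),.03)]:
    print(n,atz(A,200+a[0]/3.6,140+a[1]/3.6,z)[:2].round(4),atz(B,220+b[0]/3.6,150+b[1]/3.6,z)[:2].round(4))
E
```

```text
y [0.4766 0.0179] [0.4753 0.0074]
g [0.5522 0.0112] [0.5495 0.0013]
r [0.5633 0.0904] [0.561  0.0788]
dot [0.4903 0.1177] [0.489 0.108]
rockpivot [0.4772 0.0925] [0.4843 0.097 ]
tin [ 0.4691 -0.0764] [ 0.4675 -0.086 ]
spool [ 0.5537 -0.0851] [ 0.5517 -0.0935]
cornerNear [0.6246 0.1439] [0.6209 0.1319]
corner2 [0.4424 0.1652] [0.4338 0.1504]
corner3 [ 0.5992 -0.1163] [ 0.5908 -0.1314]
```

Request:
{"fn": "move_arm", "kwargs": {"steps": [0.6,-1,0.1,0,0.6,-1,0.1,0,0.6,-1,0.1,0,0.6,-1,0.1,0,0.6,-1,0.1,0,0.6,-1,0.1,0,0.6,-1,0.1,0,0.6,-1,0.1,0,0.6,-1,0.1,0], "jaw": 0, "newtons": 20}}

```text
t: 2.05
position: [0.3725, 0.2789, 0.2566]
tool_rot: [0.623, 3.079, 0.0]
wrist_force: [-0.7, 0.9, -0.7]
width: 0.003
grip_force: 0.0
```

Request:
{"fn": "move_arm", "kwargs": {"steps": [0.5,-0.85,0,0,0.5,-0.85,0,0,0.5,-0.85,0,0,0.5,-0.85,0,0,0.5,-0.85,0,0,0.5,-0.85,0,0,0.5,-0.85,0,0,0.5,-0.85,0,0,0.5,-0.85,0,0,0.5,-0.85,0,0]}}

```text
t: 2.88
position: [0.4957, 0.0699, 0.2563]
tool_rot: [-0.612, -3.081, -0.001]
wrist_force: [0.1, 0.4, 0.2]
width: 0.001
grip_force: 0.0
```

```bash
python3 - <<'E'
from h import *
print(np.array(cams.camera_params('wrist')['tool_from_camera']).round(3).tolist())
P=pose('wrist');im=cams.snapshot('wrist');cv2.imwrite('pics/w1.png',im);print(P[0].round(3).tolist(),P[1:])
np.savez('w1.npz',T=P[0],k=P[1:])
for q in ['yellow_top','rocker_dot','rocker_pod','green_top','red_top','green_pod','yellow_pod']:
    for d in cams.spot_in('wrist',q)[:2]:
        b=d['bbox'];u,v=b[0]+b[2]/2,b[1]+b[3]/2
        print(q,np.round(b),round(d['conf'],2),atz(P,u,v,.058).round(4))
o=telemetry.get_obs();print(o['t'],o['position'],o['tool_rot'],o['joint_positions'])
E
```

```text
[[-0.001, -0.955, -0.295, 0.075], [1.0, -0.001, 0.001, 0.001], [-0.001, -0.295, 0.955, -0.143], [0.0, 0.0, 0.0, 1.0]]
[[0.383, 0.883, 0.273, 0.427], [0.924, -0.366, -0.112, 0.1], [0.001, 0.295, -0.956, 0.399], [0.0, 0.0, 0.0, 1.0]] (np.float64(324.25013317353574), 318.7028782219849, 197.69691834415167)
yellow_top [247. 156.  31.  33.] 0.61 [0.4752 0.0149 0.058 ]
rocker_dot [309. 131.  59.  30.] 0.79 [0.4792 0.1007 0.058 ]
rocker_pod [305. 126.  64.  40.] 0.84 [0.4786 0.0997 0.058 ]
green_top [273. 218.  27.  29.] 0.72 [0.5483 0.01   0.058 ]
green_top [  0. 338.  44.  57.] 0.4 [ 0.5892 -0.3882  0.058 ]
red_top [338. 202.  29.  30.] 0.62 [0.5595 0.0862 0.058 ]
green_pod [267. 208.  38.  42.] 0.82 [0.544  0.0116 0.058 ]
green_pod [273. 217.  30.  27.] 0.31 [0.5466 0.0123 0.058 ]
yellow_pod [245. 148.  41.  45.] 0.61 [0.4739 0.019  0.058 ]
3.2833 [0.49606971 0.06842311 0.25630377] [ 6.15639414e-01  3.08068033e+00 -2.00133692e-04] [-0.14433004  0.56458296 -0.09848203  1.7084061   0.06891941  0.87202018
  0.90433095]
```

View pics/w1.png

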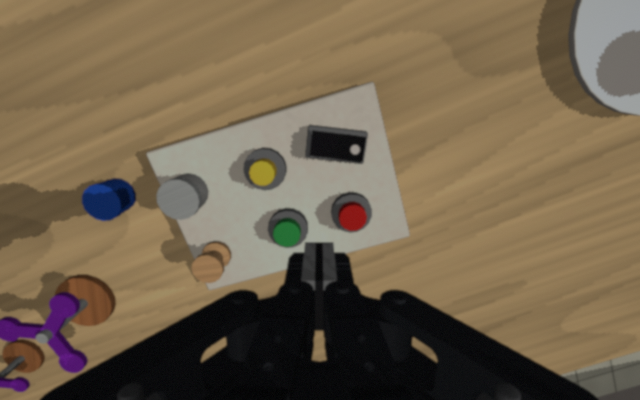

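The wrist view shows yellow at (262,172), green at (287,233), red at (352,216) and the dot at (355,150). The rocker housing spans about (306–368, 125–163), with its dotted end to the right. I'll refine these by colour.

```bash
cat > col.py <<'E'
from h import *
def blobs(im,P,win):
    h=cv2.cvtColor(im,cv2.COLOR_BGR2HSV).astype(int);H,S,V=h[...,0],h[...,1],h[...,2]
    x0,x1,y0,y1=win;W=np.zeros(H.shape,bool);W[y0:y1,x0:x1]=1
    M={'y':(H>22)&(H<33)&(S>165)&(V>90),'g':(H>45)&(H<85)&(S>120),'r':((H<6)|(H>174))&(S>170)&(V>60),'k':(V<45)}
    for n,m in M.items():
        m=(m&W).astype(np.uint8);k,l,s,c=cv2.connectedComponentsWithStats(m)
        if k<2: print(n,'none');continue
        i=1+np.argmax(s[1:,4]);z={'y':.062,'g':.058,'r':.058,'k':.055}[n]
        q=(l==i).astype(np.uint8);r=cv2.minAreaRect(np.argwhere(q)[:,::-1].astype(np.float32))
        print(n,s[i].tolist(),c[i].round(1),atz(P,*c[i],z)[:2].round(4))
        if n=='k': print('box',[atz(P,*p,z)[:2].round(4).tolist() for p in cv2.boxPoints(r)])
E
python3 - <<'E'
from col import *
d=np.load('w1.npz');P=(d['T'],*d['k']);blobs(cv2.imread('pics/w1.png'),P,(220,400,110,250))
print('dot',atz(P,355,150,.059),'podc',atz(P,337,144,.05))
E
```

```text
y [250, 160, 26, 25, 506] [262.4 171.8] [0.4734 0.016 ]
g [273, 219, 27, 27, 586] [286.4 232.2] [0.5479 0.01  ]
r [339, 203, 27, 27, 577] [352.  216.3] [0.5585 0.0858]
k [309, 131, 56, 31, 1233] [335.1 145.7] [0.4784 0.0975]
box [[0.4766, 0.0674], [0.4537, 0.0809], [0.4818, 0.1298], [0.5056, 0.1173]]
dot [0.49000192 0.11509449 0.059     ] podc [0.47825161 0.09995287 0.05      ]
```

Request:
{"fn": "move_arm", "kwargs": {"steps": [-0.084,-0.216,-0.62,0,-0.084,-0.216,-0.62,0,-0.084,-0.216,-0.62,0,-0.084,-0.216,-0.62,0,-0.084,-0.216,-0.62,0,-0.084,-0.216,-0.62,0,-0.084,-0.216,-0.62,0]}}

```text
t: 3.87
position: [0.4758, 0.0148, 0.1022]
tool_rot: [0.615, 3.08, 0.001]
wrist_force: [0.4, 0.6, 1.5]
width: -0.004
grip_force: 0.0
```

```bash
python3 - <<'E'
from col import *
P=pose('wrist');im=cams.snapshot('wrist');cv2.imwrite('pics/w2.png',im)
blobs(im,P,(0,640,0,300));o=telemetry.get_obs();print(o['t'],o['position'],'tip',proj(P,o['position']))
E
```

```text
y [293, 198, 44, 45, 1468] [315.3 221.9] [0.4725 0.0153]
g none
r [439, 266, 47, 34, 1116] [463.1 286.5] [0.5536 0.0869]
k [393, 150, 106, 55, 3999] [442.  175.8] [0.477  0.0959]
box [[0.475, 0.065], [0.4507, 0.0769], [0.4813, 0.1295], [0.5072, 0.1197]]
3.9167 [0.47603293 0.01493808 0.10260217] tip [316.78354465 259.03143882]
```

View pics/w2.png

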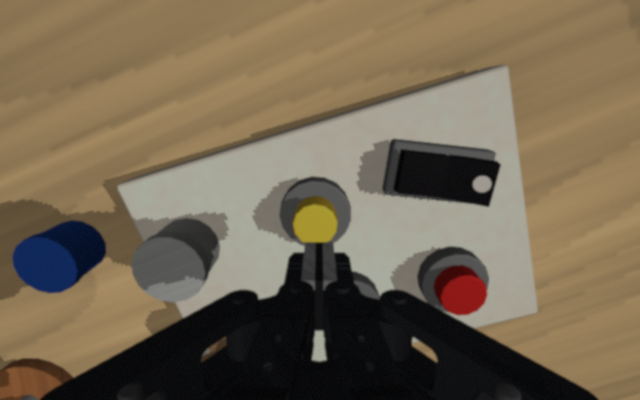

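The tips sit just behind the yellow plunger at (315,222), and the dot is at (482,184). The positions agree, so I'm pressing.

Request:
{"fn": "move_arm", "kwargs": {"steps": [-0.008,0,-0.12,0,-0.008,0,-0.15,0,-0.008,0,-0.165,0,-0.008,0,-0.18,0,-0.008,0,-0.19,0,-0.008,0,-0.2,0,-0.008,0,-0.2,0,-0.008,0,-0.2,0,-0.008,0,-0.2,0]}}

```text
t: 4.67
position: [0.4735, 0.0145, 0.052]
tool_rot: [0.616, 3.08, 0.001]
wrist_force: [-1.7, 2.7, 9.4]
width: -0.0
grip_force: 4.8
```

Request:
{"fn": "move_arm", "kwargs": {"steps": [0,0,-0.006,0,0,0,-0.008,0,0,0,-0.008,0,0,0,-0.008,0]}}

```text
t: 5.0
position: [0.4737, 0.0145, 0.0515]
tool_rot: [0.615, 3.078, 0.001]
wrist_force: [-10.1, 4.2, 57.1]
width: -0.002
grip_force: 28.3
```

Request:
{"fn": "move_arm", "kwargs": {"steps": [0,0,0.12,0,0,0,0.22,0,0.072,0.404,0.22,0,0.072,0.404,0.22,0,0.072,0.404,0.22,0,0.072,0.404,0.22,0,0.072,0.404,0.22,0,0.072,0.404,0.22,0]}}

```text
t: 5.67
position: [0.4913, 0.1143, 0.1045]
tool_rot: [0.617, 3.08, -0.001]
wrist_force: [-0.3, 0.2, -0.9]
width: -0.005
grip_force: 0.0
```

```bash
python3 - <<'E'
from col import *
P=pose('wrist');im=cams.snapshot('wrist');cv2.imwrite('pics/w3.png',im);np.savez('w3.npz',T=P[0],k=P[1:])
blobs(im,P,(0,640,0,235));o=telemetry.get_obs();print(o['t'],o['position'],o['wrist_force'])
g=im[:260].min(2)
for d in cams.spot_in('wrist','rocker_dot')[:2]:print(d)
E
```

```text
y [160, 233, 12, 2, 15] [165.2 233.8] [0.4601 0.0256]
g [302, 195, 1, 1, 1] [302. 195.] [0.4708 0.1131]
r none
k [242, 186, 94, 49, 3476] [285.9 209.8] [0.4766 0.0994]
box [[0.4762, 0.0673], [0.4521, 0.0826], [0.4796, 0.1321], [0.5051, 0.1187]]
5.7167 [0.49123919 0.11406201 0.10447198] [ 0.64120131 -0.35107191 -0.0829523 ]
{'bbox': [240.3, 186.5, 98.3, 52.2], 'conf': 0.92}
```

View pics/w3.png

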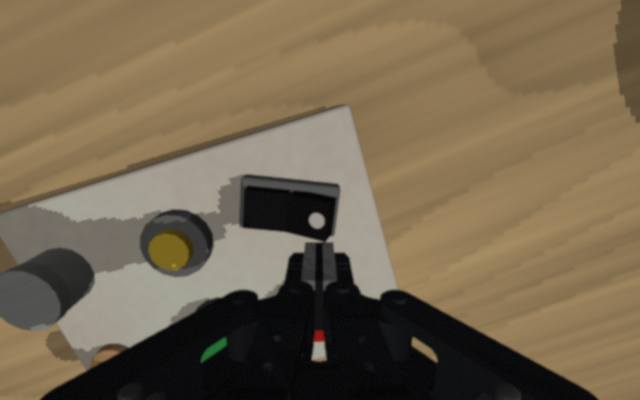

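The dot at (316,220) is just ahead of the tips, about 3 mm off in x. I'm pressing 2 mm outward of it.

Request:
{"fn": "move_arm", "kwargs": {"steps": [-0.008,0.008,-0.13,0,-0.008,0.008,-0.16,0,-0.008,0.008,-0.175,0,-0.008,0.008,-0.19,0,-0.008,0.008,-0.2,0,-0.008,0.008,-0.21,0,-0.008,0.008,-0.215,0,-0.008,0.008,-0.215,0,-0.008,0.008,-0.215,0]}}

```text
t: 6.52
position: [0.4897, 0.1173, 0.0517]
tool_rot: [0.616, 3.079, 0.001]
wrist_force: [-2.4, 2.6, 19.8]
width: 0.003
grip_force: 10.2
```

Request:
{"fn": "move_arm", "kwargs": {"steps": [0,0,-0.003,0,0,0,-0.003,0,0,0,0.12,0,0,0,0.22,0,0,0,0.22,0,0.24,-0.434,0.22,0,0.24,-0.434,0.22,0,0.24,-0.434,0.22,0,0.24,-0.434,0.22,0,0.24,-0.434,0.22,0,0.24,-0.434,0.22,0,0.24,-0.434,0.22,0]}}

```text
t: 7.52
position: [0.5488, 0.0098, 0.1056]
tool_rot: [-0.614, -3.081, -0.0]
wrist_force: [-0.0, -1.2, 0.2]
width: -0.001
grip_force: 0.0
```

```bash
python3 - <<'E'
from col import *
P=pose('wrist');im=cams.snapshot('wrist');cv2.imwrite('pics/w4.png',im)
blobs(im,P,(0,640,0,255));o=telemetry.get_obs();print(o['t'],o['position'],o['wrist_force'])
s=cams.snapshot('side');cv2.imwrite('pics/s4.png',cv2.resize(s[150:310,220:440],(792,576),interpolation=2))
E
```

```text
y [252, 83, 46, 47, 1674] [274.8 106. ] [0.4747 0.0156]
g [292, 197, 49, 47, 1842] [315.9 220.5] [0.5474 0.0097]
r [412, 167, 51, 51, 1919] [437.1 192.9] [0.5592 0.0852]
k [358, 21, 111, 65, 5152] [408.6  54. ] [0.4778 0.0941]
box [[0.4764, 0.064], [0.4524, 0.078], [0.4814, 0.1271], [0.5071, 0.1153]]
7.5667 [0.54886841 0.00985338 0.10563839] [ 0.56327016  1.25677853 -0.22583887]
```

View pics/w4.png

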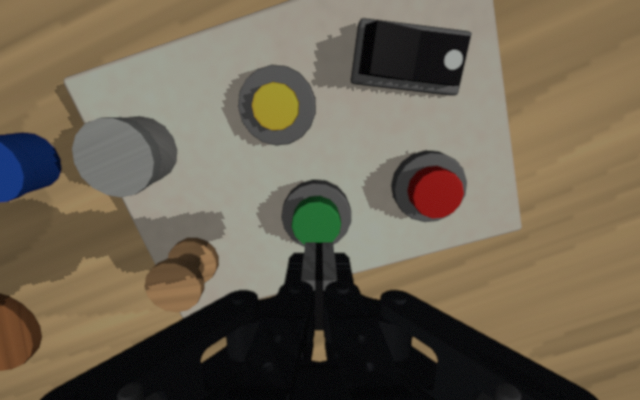

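Yellow is down (275,106) and the rocker is tipped over (409,54). Green at (316,220) is lined up.

Request:
{"fn": "move_arm", "kwargs": {"steps": [-0.006,0.004,-0.13,0,-0.006,0.004,-0.17,0,-0.006,0.004,-0.19,0,-0.006,0.004,-0.205,0,-0.006,0.004,-0.215,0,-0.006,0.004,-0.222,0,-0.006,0.004,-0.222,0,-0.006,0.004,-0.222,0]}}

```text
t: 8.28
position: [0.5476, 0.01, 0.051]
tool_rot: [0.616, 3.08, 0.0]
wrist_force: [-6.0, 2.4, 10.1]
width: 0.004
grip_force: 5.2
```

Request:
{"fn": "move_arm", "kwargs": {"steps": [0,0,-0.003,0,0,0,-0.003,0,0,0,-0.003,0,0,0,-0.003,0,0,0,-0.003,0,0,0,-0.003,0,0,0,-0.003,0,0,0,-0.003,0,0,0,-0.003,0,0,0,-0.003,0,0,0,-0.003,0,0,0,-0.003,0]}}

```text
t: 9.28
position: [0.5477, 0.01, 0.0508]
tool_rot: [0.616, 3.08, 0.0]
wrist_force: [-9.4, 2.3, 22.6]
width: 0.001
grip_force: 11.7
```

Request:
{"fn": "move_arm", "kwargs": {"steps": [0,0,0,0,0,0,0,0,0,0,0,0,0,0,0,0,0,0,0.1,0,0,0,0.25,0,0,0,0.4,0,0,0,0.6,0,0,0,0.7,0,0,0,0.7,0,0,0,0.7,0,0,0,0.7,0]}}

```text
t: 10.28
position: [0.5476, 0.0097, 0.2244]
tool_rot: [0.616, 3.08, -0.0]
wrist_force: [-0.1, -0.2, 0.4]
width: 0.0
grip_force: 0.0
```

```bash
python3 - <<'E'
from col import *
P=pose('wrist');im=cams.snapshot('wrist');s=cams.snapshot('side');o=telemetry.get_obs();print(o['t'],o['position'],o['wrist_force'],np.abs(o['joint_vel']).max())
cv2.imwrite('pics/f.png',np.vstack([cv2.resize(im[0:250,150:550],(480,300),interpolation=2),cv2.resize(s[150:290,220:444],(480,300),interpolation=2)]))
E
```

```text
10.3833 [0.54733184 0.00968833 0.22358617] [ 0.63044211  0.06659073 -0.0060399 ] 0.007861116285497382
```

View pics/f.png

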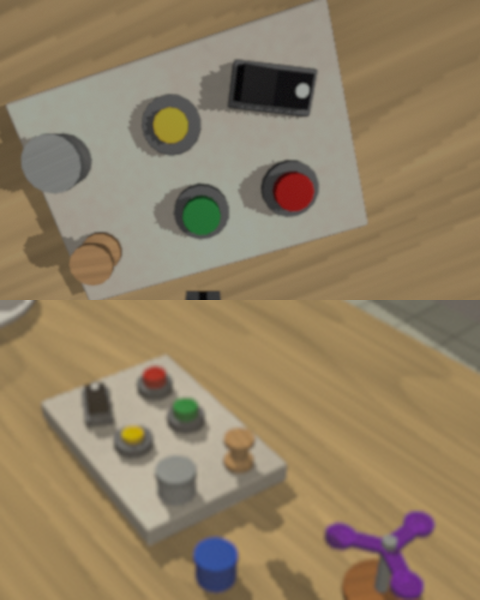

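Yellow is down at (170,125), the rocker is over at (272,88), green is up again at (202,215), and everything else is undisturbed.

```bash
python3 -c "
from bench import ctrl;print(ctrl.sign_off())"
```

```text
the job is handed in; nothing more can be done
None
```

The job is done and handed in at about 10.4 s: yellow plunger pressed down and staying down, rocker tipped fully over, green button held down for over a second and released, and red, the cup, the spool, the tin and the spinner never touched.

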